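Set the depth dial and clamp the neck blank

ROBOT

A 7-joint arm with a two-finger parallel gripper is mounted at the origin on the work surface. World frame = base frame: x ahead of the robot, y to its left, z up, the work surface at z = 0. Lengths are in m, angles in rad, forces in N, time in s.
With the tool pointing down it reaches from about 0.375 to 0.925 m from the base axis. Payload 3.1 kg.
Tool frame: the origin (TCP) lies between the finger pads; the fingertips stand 19 mm ahead of it and the grasp point (between the pads) is the TCP; z points along the fingers, y is the line along which they close (so a half turn about z gives the same grasp; the last joint's range is limited). The gripper opens to 85 mm and grips with 20 to 120 N. Pads are 22 mm wide; open, the fingers measure 114 mm over their backs; the gripper's body (76 mm by 85 mm) begins 54 mm behind the grasp point. The pads swing forward as they close: fully open they stand 13 mm farther back than shut.
Start: joints at [1.251, 0.383, 0.044, 1.598, -0.018, 1.161, -0.05], TCP at [0.143, -0.634, 0.25] pointing down, gripper open.
Joint ranges: [-2.61, 2.61], [-0.41, 2.15], [-1.48, 1.57], [0, 2.5], [-1.57, 4.71], [0.05, 1.97], [-2.85, 2.85]. Speed limits (rad/s): [2.79, 2.79, 3.14, 3.14, 3.14, 3.14, 3.14].

INTERFACE

Orientations are given as a unit quaternion [x, y, z, w].
In Python, from bench import move_ptp, movel, move_j, move_gripper, pause, inverse_kinematics, read_camera, camera_params, MotionError, sign_off, look_for, tip_of, read_time_s, read_qpos, read_joint_vel, read_effort, read_eef_pos, read_tcp_rot, read_ft_force, read_ft_torque, read_finger_gap, read_grasp_force gives the robot as it stands. Calls block until the motion is done:
- move_ptp(position, orientation): joint-space move of the TCP to a pose.
- movel(position, orientation=None, speed=0.15): straight line of the TCP; orientation=None keeps the orientation; speed is the mean speed in m/s.
- move_j(angles): joint-space move.
- move_gripper(opening, effort=None): finger opening in m; effort is the grip in N (None keeps the last); returns when the fingers have stopped.
- pause(seconds).
- inverse_kinematics(position, orientation): joint angles nearest the present ones, or None.
- read_camera(name): name is "scene" or "top" or "wrist"; returns the picture (420x560x3 uint8, red, green, blue); there is no depth.
- camera_params(name): a dict with "K" (3x3 intrinsics, pixels), "camera_from_world" (4x4, takes a point from world to camera coordinates). Camera axes: x right, y down, z forward; pixel columns grow to the right and rows downward; lengths in m; the calibration is good to about 2 mm. The wrist camera is an equidistant fisheye: a pixel r from the principal point sees the ray r / f radians off the axis. A picture is of the moment at which its call begins: read the wrist's pose just before it. camera_params takes no time and is no camera call; for the wrist camera it gives the pose at the moment of the call.
A pose or a line that the arm cannot do raises MotionError and nothing moves.
- sign_off(): hands the job in; it is judged then, once.
Trained networks look in the newest picture that a camera, given by its name, has taken for a name from the list of things; names that differ only in an ending like _2 or _b are one class to them, and where a whole thing is asked for, a point or a joint stands for the part that bears it (a point fixed in the world has none). Each returns a list of dicts, best first, with "confidence" (0 to 1); they miss things now and then, are a little off and sometimes report something else, mostly with a low value. They report only what shows in the picture. A call takes as long as a camera call. They do not tell look-alikes from the thing itself.
- look_for(camera, name): "at" ([column, row] in pixels, amid what is visible of it).
- tip_of(camera, name): "at" ([column, row] in pixels: a listed point, or the origin of a listed thing).
Readings, each from a call of its own:
- read_time_s(): time.
- read_qpos(): joint angles.
- read_joint_vel(): joint speeds.
- read_effort(): joint torques, N m.
- read_eef_pos(): TCP position.
- read_tcp_rot(): TCP orientation.
- read_ft_force(): force on the tool from outside, world axes, zero at the start.
- read_ft_torque(): the same for the moment, N m.
- read_finger_gap(): finger opening in m.
- read_grasp_force(): force on a finger pad.
Only numpy, scipy, OpenCV 4.12 (cv2) and the standard library are available. Lean on these libraries where they do the work, as an engineer would, in place of code of your own. Each camera call takes 0.05 s, during which the arm holds its last target. There are 200 camera calls.

TASK

On the green neck-carving jig, turn the dial on the sloping face until its white pointer lines up with the brass index mark, turning it counterclockwise over the uphill side because it cannot pass the black stop pin at the low edge. Then, with the dial set, fold the red-handled clamp fully down onto the maple neck blank. Leave the blank lying in its cradle and do not disturb the other tools on the bench; let go of everything at the end.

Things in the scene. Friction and masses are not known exactly. Their poses are not given: they have to be found in the camera images.
- jig: Green console fixed to the bench: sloping dial face, wooden deck behind. Origin on the bench below the face's centre; z up, x level and uphill towards the deck (roughly world +y), y along its width. Spans x -95 to 240, y -125 to 125 mm. Face 180 x 200 mm, its centre 85 mm high, its outward normal leans 35 degrees from vertical towards -x. Deck top 138 mm high, x 65 to 240 mm.
- dial (a joint): Angle of the dial, rad, about the face's outward normal: 0 = pointer straight uphill, positive counterclockwise looking at the face. Stops at -2.9 and +2.9 (cannot pass the black pin at the lowest point). Stays where it is left; about 0.12 N m to turn. Starts at -2.7 to -2.1, so turn it counterclockwise by 2.6 to 4.0 rad, regrasping on the way.
- index (a joint): Angle of the brass index mark about the same axis, same zero and sign as the dial (0.5 to 1.3). The dial is set when joint dial equals joint index. The ring with the mark is stiff (5 N m) and must stay as it is.
- dial_grip (a point): Point on the dial's axis to grip at, 34 mm out from the face. The dial: a black disc 120 mm across, its top 10 mm out from the face, and across it a dark wood bar 80 mm long, 18 mm thick, 10 to 46 mm out from the face. The frame turns with the dial: x along the bar towards the white pointer end, z along the face's outward normal (the axis).
- pointer_tip (a point): Outer end of the white pointer line on the dial, 61 mm from the axis and 10 mm out from the face.
- index_mark (a point): Inner end of the brass index mark (18 x 8 mm block on the dark ring around the dial), 61 mm from the dial's axis and 10 mm out from the face: it coincides with pointer_tip when the dial is set.
- clamp (a joint): Angle of the hold-down clamp, rad: 0 fully open (arm 57 degrees above level), 1.0 when the arm is level and its pad bears on the blank; starts at 0 to 0.25. It turns stiffly (0.3 N m, 2 to 4 N at the handle) and stays where it is left; it goes solid when the pad meets the blank.
- clamp_press (a point): Point in the middle of the upper side of the red clamp handle (58 mm long, 28 mm wide, 18 mm thick), 120 mm along the arm from the hinge and 9 mm above the arm's midline; moves with the clamp. Pushing here first towards the dial and then down closes the clamp.
- clamp_hinge (a point): Centre of the clamp's hinge, fixed on the jig at x = 205, y = 0, z = 188 mm in the jig's frame. The hinge's axis is the jig's y axis; the arm reaches from it towards the jig's -x and comes down as it closes.
- neck: Maple neck blank lying loose in the cradle on the deck, 196 mm long along the jig's y axis, 45 mm wide, 35 mm high (its ends rise to 65 mm). Origin under its centre. Leave it there.
- pick: Bystander: hooked brass purfling pick with a wooden handle, 190 mm long, lying on the bench.
- calipers: Bystander: copper calipers with two bowed legs, 150 mm long, lying on the bench.
- mallet: Bystander: mallet with an amber horn head 90 mm long and a wooden handle, 195 mm long overall.
- plane: Bystander: wooden hand plane, 150 x 45 x 60 mm.
- gluejar: Bystander: glue jar, 72 mm across, 85 mm high.
- sanding_block: Bystander: cork sanding block, 110 x 65 x 35 mm.
Things that resemble listed ones, but are neither listed nor needed, are in the scene too. Leave any blue or purple look-alike of the neck alone.

How it is judged:
By the outcome, as a careful person would: the job done as asked, in the order asked, and still so for the second after the job is handed in, with the robot touching nothing.
It also fails if it takes over 70 s, if anything falls off the work surface, if the arm or the gripper's body presses on something with over 40 N, if the wrist force passes 120 N, or if a joint passes its speed limit or range.

## Working session

There is one attempt and no reset: what is moved stays moved. The work goes in short steps, each a Python script; the robot and the scene stay as the last script left them, time stands still between calls to the robot, and variables do not carry over. Pictures are saved under pics/ and viewed, at most 10 in all, crops included, and the job is handed in when it is done.

```bash
mkdir -p pics; ls
cat > h.py <<'E'
import numpy as np, cv2
from bench import *
from scipy.spatial.transform import Rotation as R
def save(im,n): cv2.imwrite('pics/'+n,cv2.cvtColor(im,cv2.COLOR_RGB2BGR))
def ray(cam,uv,P=None):
    P=P or camera_params(cam); K=np.array(P["K"]);T=np.array(P["camera_from_world"])
    x=(uv[0]-K[0,2])/K[0,0]; y=(uv[1]-K[1,2])/K[1,1]
    if cam=="wrist":
        r=np.hypot(x,y); d=np.array([x/r*np.sin(r),y/r*np.sin(r),np.cos(r)]) if r>1e-9 else np.array([0,0,1.])
    else: d=np.array([x,y,1.]); d/=np.linalg.norm(d)
    return -T[:3,:3].T@T[:3,3], T[:3,:3].T@d
def tri(rs):
    A=np.zeros((3,3));b=np.zeros(3)
    for o,d in rs:
        M=np.eye(3)-np.outer(d,d);A+=M;b+=M@o
    p=np.linalg.solve(A,b)
    return p,[float(np.linalg.norm((np.eye(3)-np.outer(d,d))@(p-o))*1000) for o,d in rs]
def proj(cam,p,P=None):
    P=P or camera_params(cam);K=np.array(P["K"]);T=np.array(P["camera_from_world"])
    c=T[:3,:3]@p+T[:3,3]
    if cam=="wrist":
        r=np.hypot(c[0],c[1]);a=np.arctan2(r,c[2]);c=np.array([c[0]/r*a,c[1]/r*a,1])
    c=c/c[2]
    return np.array([K[0,0]*c[0]+K[0,2],K[1,1]*c[1]+K[1,2]])
E
python3 - <<'E'
from h import *
ims=[read_camera(c) for c in("scene","top")]
save(np.hstack(ims)[:, :],'a.png')
im=cv2.resize(np.hstack(ims),(800,300)); save(im,'a.png')
for i,c in enumerate(("scene","top")): save(cv2.resize(ims[i],(800,600)),c+'.png')
np.set_printoptions(precision=4,suppress=True)
for n in ["dial_grip","pointer_tip","index_mark","clamp_press","clamp_hinge","neck","jig"]:
    r={c:tip_of(c,n)[:3] for c in("scene","top")}
    for c in r: print(n,c,[(np.round(d["at"],1).tolist(),round(d["confidence"],2)) for d in r[c]])
    if r["scene"] and r["top"]: print(tri([ray(c,r[c][0]["at"]) for c in r]))
print(camera_params("wrist"),read_tcp_rot(),read_eef_pos(),read_time_s())
E
```

```text
pics
dial_grip scene [([242.9, 242.3], 0.88)]
dial_grip top [([296.0, 197.0], 0.57), ([288.3, 205.8], 0.27)]
(array([ 0.603 , -0.0726,  0.1159]), [3.967203225491967, 3.967203225491993])
pointer_tip scene [([233.1, 266.1], 0.57)]
pointer_tip top [([299.1, 180.1], 0.74)]
(array([ 0.6592, -0.0848,  0.0798]), [5.512003511836208, 5.512003511836181])
index_mark scene [([253.6, 232.3], 0.64)]
index_mark top [([289.9, 224.1], 0.92)]
(array([ 0.5346, -0.0598,  0.0781]), [6.373836402997468, 6.373836402997392])
clamp_press scene [([309.0, 203.9], 0.83)]
clamp_press top [([235.2, 190.2], 0.76)]
(array([0.582 , 0.0884, 0.2876]), [3.6996385467659696, 3.699638546765961])
clamp_hinge scene [([330.1, 230.6], 0.73)]
clamp_hinge top [([210.8, 203.3], 0.74)]
(array([0.5699, 0.1512, 0.1872]), [2.4704743205537936, 2.4704743205537385])
neck scene [([132.8, 244.1], 0.88), ([253.6, 196.0], 0.85), ([337.4, 206.0], 0.67)]
neck top [([417.6, 208.9], 0.95), ([246.5, 200.7], 0.93), ([217.2, 304.4], 0.9)]
(array([ 0.5928, -0.4321, -0.008 ]), [3.221257629704869, 3.221257629704878])
jig scene [([254.5, 268.0], 0.62)]
jig top [([290.8, 208.3], 0.81)]
(array([ 0.5932, -0.0563, -0.0132]), [3.7545655916207097, 3.7545655916206977])
{'K': array([[325.1923,   0.    , 284.916 ],
       [  0.    , 325.1923, 210.4709],
       [  0.    ,   0.    ,   1.    ]]), 'camera_from_world': array([[ 0.2198, -0.9755,  0.0001, -0.6503],
       [-0.9296, -0.2095,  0.3033, -0.0388],
       [-0.2959, -0.0668, -0.9529,  0.3806],
       [ 0.    ,  0.    ,  0.    ,  1.    ]])} [0.9939 0.1107 0.     0.    ] [ 0.143  -0.6341  0.2503] 0.8
```

View pics/scene.png

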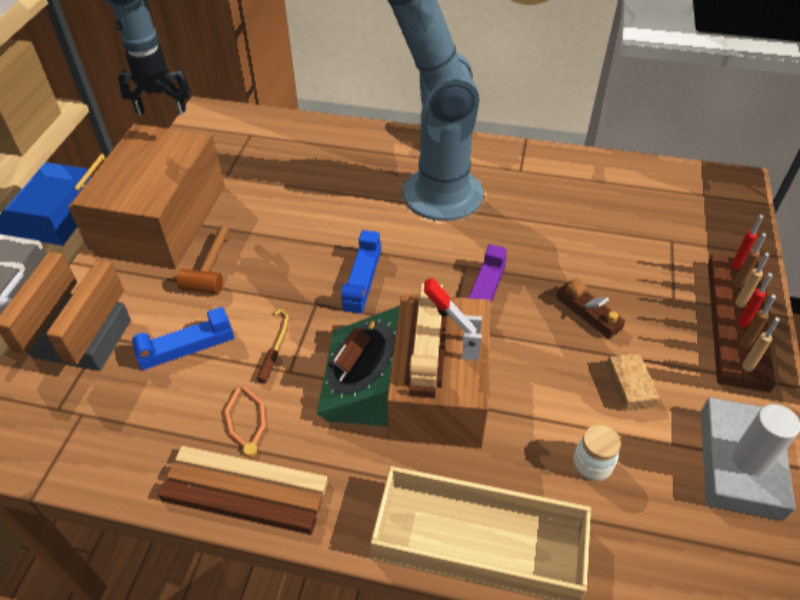

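View pics/top.png

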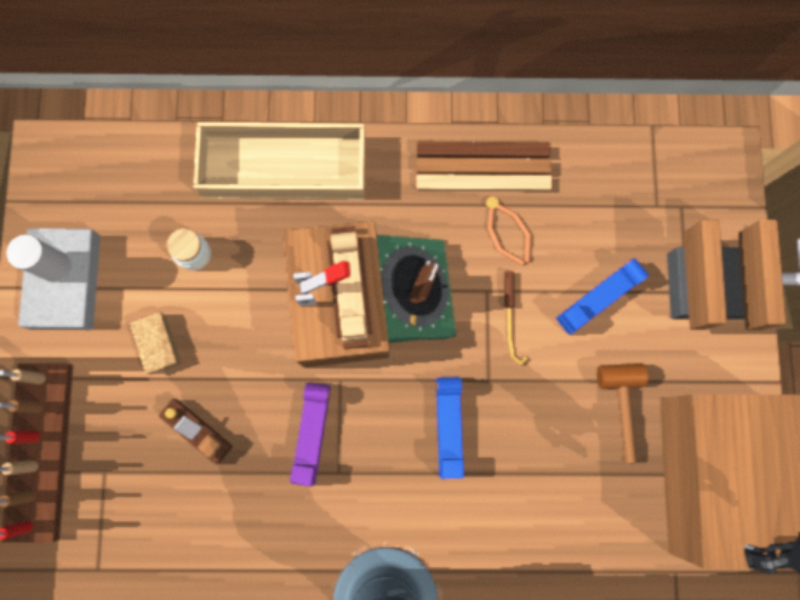

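The scene shows the green jig with its dial at (360,350) and its maple blank and red-handled clamp at (430,330). In the top view the pointer end is at about (430,265) and the brass mark at (413,320). There are two blue look-alikes and one purple one, all lying on the bench. The neck meant is the cream-coloured blank in the cradle on the wooden deck.

I'll move the wrist camera in next and fit the whole jig model.

```bash
cat >> h.py <<'E'
from scipy.optimize import least_squares
np.set_printoptions(precision=4,suppress=True)
S,C=np.sin(np.radians(35)),np.cos(np.radians(35))
NJ=np.array([-S,0,C]);UJ=np.array([C,0,S]);VJ=np.array([0,1.,0]);CJ=np.array([0,0,.085])
def model(p):  # x,y,yaw,dial,index,clamp -> world points
    ja=lambda t:np.cos(t)*UJ+np.sin(t)*VJ
    a=np.radians(57)*(1-p[5])
    H=np.array([.205,0,.188])
    d={"dial_grip":CJ+.034*NJ,"pointer_tip":CJ+.01*NJ+.061*ja(p[3]),"index_mark":CJ+.01*NJ+.061*ja(p[4]),
     "clamp_hinge":H,"clamp_press":H+.12*np.array([-np.cos(a),0,np.sin(a)])+.009*np.array([np.sin(a),0,np.cos(a)]),"jig":np.zeros(3)}
    Rz=R.from_euler('z',p[2]).as_matrix()
    return {k:Rz@v+[p[0],p[1],0] for k,v in d.items()}
def fit(obs,p0):
    W={"jig":.3}
    f=lambda p:np.concatenate([np.clip(c,.1,1)*W.get(n,1)*(proj(cam,model(p)[n],P)-uv)/(1.5 if cam!="wrist" else 2) for cam,P,n,uv,c in obs])
    r=least_squares(f,p0,loss='soft_l1');return r.x,r
def look(cam):
    P=camera_params(cam);im=read_camera(cam);o=[]
    for n in ["dial_grip","pointer_tip","index_mark","clamp_press","clamp_hinge","jig"]:
        t=tip_of(cam,n)
        if t and t[0]["confidence"]>.4:o.append((cam,P,n,np.array(t[0]["at"]),t[0]["confidence"]))
    return im,o
def frame(p,th):  # tool rotation gripping bar at dial angle th
    Rz=R.from_euler('z',p[2]).as_matrix()
    z=-Rz@NJ;x=Rz@(np.cos(th)*UJ+np.sin(th)*VJ);return R.from_matrix(np.c_[x,np.cross(z,x),z])
E
cat > m.py <<'E'
from h import *
import pickle
obs=[]
for c in("scene","top"): obs+=look(c)[1]
p,_=fit(obs,[.6,-.053,1.72,-2.2,1.2,.1]);print(p)
m=model(p)
for o in obs:print(o[0],o[2],np.round(proj(o[0],m[o[2]],o[1])-o[3],1))
pickle.dump((p,obs),open('fit.pkl','wb'))
n=R.from_euler('z',p[2]).apply(NJ)
for k in (0,np.pi):
  for d in (0,.05,.2):
    r=frame(p,p[3]+k);print(k,d,inverse_kinematics(m["dial_grip"]+n*d,r.as_quat()))
q=read_qpos();print(q)
E
python3 m.py
```

```text
[ 0.6012 -0.0531  1.6719 -2.1704  1.4237  0.0714]
scene dial_grip [ 1.2 -0.2]
scene pointer_tip [ 1.1 -1.9]
scene clamp_press [ 0.1 -1.4]
scene clamp_hinge [ 1.9 -2.1]
scene jig [-0.4 -0.3]
top dial_grip [ 0.2 -1.6]
top pointer_tip [0.  0.2]
top index_mark [ 0.3 -1.6]
top clamp_press [ 0.8 -1.5]
top clamp_hinge [ 2.  -2.4]
top jig [-2.3 -1.2]
0 0 [ 0.5024  0.641  -0.2477  1.6604 -0.4567  1.1455 -1.5323]
0 0.05 [ 0.5193  0.6068 -0.2225  1.6107 -0.4515  1.2391 -1.5351]
0 0.2 [ 0.5647  0.559  -0.1507  1.4008 -0.4405  1.5227 -1.5481]
3.141592653589793 0 [ 0.7733  0.7213 -0.6233  1.6457 -0.1985  1.1014  1.4165]
3.141592653589793 0.05 [ 0.8049  0.6866 -0.6254  1.5948 -0.2027  1.1949  1.4204]
3.141592653589793 0.2 [ 0.8635  0.6306 -0.6077  1.3826 -0.2123  1.4807  1.4255]
[ 1.2512  0.3829  0.0438  1.5979 -0.0179  1.1612 -0.0499]
```

```bash
cat > m2.py <<'E'
from h import *
import pickle
p,obs=pickle.load(open('fit.pkl','rb'))
m=model(p); Rz=R.from_euler('z',p[2]); n=Rz.apply(NJ);u=Rz.apply(UJ)
e=read_eef_pos(); movel([e[0]+.1,e[1]+.05,.42],speed=.25)
for k,(off,ori) in enumerate([(n*.22,frame(p,p[3]+np.pi)),(n*.2-u*.08+Rz.apply([0,-.05,0]),frame(p,p[3]+np.pi-.6))]):
    move_ptp(m["dial_grip"]+off,ori.as_quat())
    print(read_qpos(),read_time_s())
    im,o=look("wrist"); save(cv2.resize(im,(800,600)),f'w{k}.png')
    print([(x[2],np.round(x[3]),round(x[4],2)) for x in o]); obs+=o
p,r=fit(obs,p);print(p); m=model(p)
for o in obs:print(o[0],o[2],np.round(proj(o[0],m[o[2]],o[1])-o[3],1))
pickle.dump((p,obs),open('fit2.pkl','wb'))
for n_ in m:
    rs=[ray(o[0],o[3],o[1]) for o in obs if o[2]==n_]
    if len(rs)>1: t=tri(rs);print(n_,t[0],np.round(t[1],1),m[n_])
E
python3 m2.py
```

```text
[ 0.8106  0.6076 -0.5076  1.3502 -0.2633  1.5253  1.4617] 4.4583
[('dial_grip', array([284., 181.]), 0.79), ('pointer_tip', array([479.,  64.]), 0.72), ('index_mark', array([266., 126.]), 0.56), ('clamp_press', array([479.,  60.]), 0.75), ('clamp_hinge', array([423.,  77.]), 0.59), ('jig', array([258., 186.]), 0.75)]
[ 0.6978  0.7721 -0.3504  1.178  -0.2855  1.5395  0.9329] 5.3833
[('dial_grip', array([264.,  97.]), 0.73), ('pointer_tip', array([300., 140.]), 0.84), ('index_mark', array([219.,  62.]), 0.59), ('jig', array([256., 134.]), 0.77)]
[ 0.599  -0.0545  1.6825 -2.0888  1.2928  0.0457]
scene dial_grip [ 1.  -0.8]
scene pointer_tip [ 2.  -2.1]
scene clamp_press [ 0.9 -2.9]
scene clamp_hinge [ 1.6 -3.5]
scene jig [-0.7 -1. ]
top dial_grip [ 0.7 -0.9]
top pointer_tip [-1.  -0.1]
top index_mark [-1.3 -1.5]
top clamp_press [ 0.2 -0. ]
top clamp_hinge [ 2.5 -0.8]
top jig [-1.9 -0.5]
wrist dial_grip [-0.4 -1.3]
wrist pointer_tip [-190.2  161.3]
wrist index_mark [ 0.6 -0.8]
wrist clamp_press [-0.2  4.5]
wrist clamp_hinge [ 2.4 -1.2]
wrist jig [-2.6 -2.4]
wrist dial_grip [-0.5 -0.8]
wrist pointer_tip [2.3 0.3]
wrist index_mark [-0.3  2.2]
wrist jig [-0.1 -0.2]
dial_grip [ 0.6017 -0.0737  0.1108] [2.8 3.  1.3 0.6] [ 0.6012 -0.0738  0.1129]
pointer_tip [ 0.6417 -0.0769  0.2307] [103.2  23.2 135.4  83.2] [ 0.6551 -0.0788  0.0759]
index_mark [ 0.5387 -0.0553  0.106 ] [3.6 1.9 2.6] [ 0.5398 -0.0531  0.1028]
clamp_hinge [0.5775 0.1522 0.1795] [6.5 4.9 2.2] [0.5762 0.1493 0.188 ]
clamp_press [0.5835 0.0878 0.2888] [5.9 0.  5.9] [0.5831 0.0871 0.2908]
jig [ 0.6005 -0.055   0.    ] [3.4 5.7 3.9 1.2] [ 0.599  -0.0545  0.    ]
```

```bash
cat > m3.py <<'E'
from h import *
import pickle
p,obs=pickle.load(open('fit2.pkl','rb'))
obs=[o for o in obs if not(o[2]=="pointer_tip" and o[0]=="wrist" and o[3][0]>450)]
p,r=fit(obs,p);print(p);pickle.dump((p,obs),open('fit3.pkl','wb'))
m=model(p); out=[]
for k,(sel) in enumerate((0,1)):
    im=cv2.imread(f'pics/w{k}.png'); P=[o[1] for o in obs if o[0]=="wrist" and o[2]=="dial_grip"][k]
    im=cv2.resize(im,None,fx=2,fy=2)
    c=proj("wrist",m["dial_grip"],P)*20/7
    for n in m: 
        a=proj("wrist",m[n],P)*20/7; cv2.circle(im,tuple(int(v) for v in a),5,(255,0,255),1)
    x,y=[int(v) for v in c];y0=max(0,y-300);x0=max(0,x-200);out.append(im[y0:y0+600,x0:x0+400])
cv2.imwrite('pics/wc.png',np.hstack(out))
E
python3 m3.py
```

```text
[ 0.5994 -0.0547  1.6841 -2.1279  1.2895  0.0438]
```

View pics/wc.png

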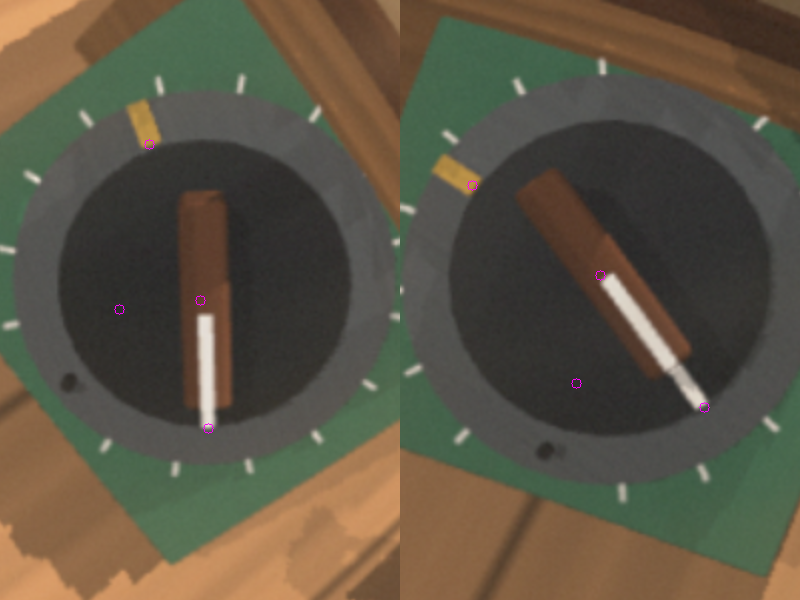

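The overlay fits. The pointer tip, brass mark and bar centre all coincide with the fitted points, and the pin is on the low side. The dial is at about -2.13 and the index at about 1.29. Increasing dial angle corresponds to increasing q7, so one grasp starting at q7 ≈ -1.5 covers the whole turn.

```bash
cat > m4.py <<'E'
from h import *
import pickle
p,obs=pickle.load(open('fit3.pkl','rb'))
m=model(p); n=R.from_euler('z',p[2]).apply(NJ)
g=m["dial_grip"]+n*.003; r=frame(p,p[3]).as_quat()
move_gripper(.06,50)
move_ptp(g+n*.1,r); print(read_qpos()); F0=np.array(read_ft_force())
movel(g,r,speed=.1); print(read_qpos(),F0,read_ft_force())
move_gripper(.0,50); print(read_finger_gap(),read_grasp_force(),read_ft_force(),read_ft_torque(),read_time_s())
q=np.array(read_qpos()); T=p[4]-p[3]; print(T,q[6]+T)
assert q[6]+T<2.8
for f in np.linspace(0,1,7)[1:]:
    a=q.copy();a[6]+=T*f;move_j(a);print(round(f,2),read_ft_force(),read_ft_torque(),read_finger_gap(),read_time_s())
pickle.dump(read_qpos(),open('q.pkl','wb'))
im=read_camera("wrist");save(cv2.resize(im,(800,600)),'t.png')
P=camera_params("wrist")
for k in("pointer_tip","index_mark"): print(k,proj("wrist",m["index_mark"],P),tip_of("wrist",k)[:2])
E
python3 m4.py
```

```text
[ 0.3286  0.5744  0.0912  1.5542 -0.5785  1.3924 -1.3844]
[ 0.2801  0.6249  0.0541  1.6665 -0.6206  1.2152 -1.3559] [ 0.1327 -0.1188 -0.1335] [-0.0381  0.2973 -0.1733]
0.017137900758060667 50.27137041091919 [-0.1898 -0.7133  3.5092] [-0.2859 -0.0551 -0.0706] 9.7
3.4174113317806185 2.0614529261985832
0.17 [0.3028 0.3244 2.6565] [-0.159  -0.0437  0.0953] 0.017198462620463924 10.3
0.33 [-1.0546  1.1817  3.7765] [0.1995 0.1742 0.2302] 0.017078921246363142 10.9
0.5 [-2.4938  0.5527  5.391 ] [0.3556 0.3322 0.3912] 0.017108474327735313 11.5
0.67 [-2.1042  0.8245  6.7864] [0.3096 0.528  0.5167] 0.017395865525388982 12.1
0.83 [-3.7865  0.6906  6.2321] [0.2353 0.5861 0.563 ] 0.016866125177106797 12.7
1.0 [-2.356   0.5311  6.6951] [0.193  0.641  0.5724] 0.0171714648516154 13.3
pointer_tip [282.3799 147.1056] [{'at': [284.5, 146.8], 'confidence': 0.83}]
index_mark [282.3799 147.1056] [{'at': [283.9, 144.0], 'confidence': 0.74}]
```

View pics/t.png

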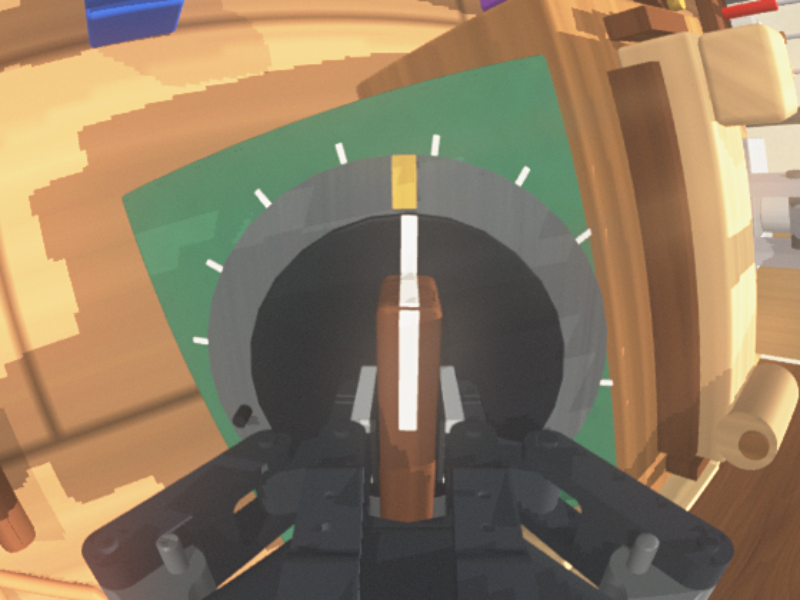

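The pointer, at (408,215), is a hair clockwise of the brass mark, at (404,208). I'll measure that residual by colour and trim it.

```bash
cat >> h.py <<'E'
def resid(p,im,P):
    """angles of white pointer and brass mark about the dial axis, from one wrist picture"""
    m=model(p);Rz=R.from_euler('z',p[2]);n=Rz.apply(NJ);u=Rz.apply(UJ);v=Rz.apply(VJ);c=m["dial_grip"]-.024*n
    hsv=cv2.cvtColor(im,cv2.COLOR_RGB2HSV).astype(int);H,Sa,V=hsv[...,0],hsv[...,1],hsv[...,2]
    masks={"white":(Sa<60)&(V>170),"brass":(H>17)&(H<30)&(Sa>120)&(V>120)};res={}
    for k,(lo,hi) in {"white":(.048,.060),"brass":(.063,.077)}.items():
        A=[]
        for y,x in zip(*np.nonzero(masks[k])):
            o,d=ray("wrist",(x,y),P);s=((c-o)@n)/(d@n);w=o+s*d-c;a,b=w@u,w@v
            if lo<np.hypot(a,b)<hi and abs(np.angle(np.exp(1j*(np.arctan2(b,a)-p[4]))))<.25:A.append(np.arctan2(b,a))
        res[k]=(float(np.mean(A)),float(np.min(A)),float(np.max(A)),len(A)) if A else None
    return res
E
cat > m5.py <<'E'
from h import *
import pickle
p,obs=pickle.load(open('fit3.pkl','rb'))
P=camera_params("wrist");r=resid(p,read_camera("wrist"),P);print(r)
d=r["brass"][0]-r["white"][0];print(d)
if abs(d)<.08:
    q=np.array(read_qpos());q[6]+=d;move_j(q);print(resid(p,read_camera("wrist"),camera_params("wrist")))
E
python3 m5.py
```

```text
{'white': (1.2580836159548496, 1.2047733827899874, 1.3035665722741006, 269), 'brass': (1.288203301026906, 1.228472300798811, 1.3441896444981922, 471)}
0.030119685072056424
{'white': (1.2860592557701955, 1.2339581881123427, 1.3327620663869464, 269), 'brass': (1.2881522299033914, 1.230160902460517, 1.3435397407047294, 494)}
```

```bash
cat > m6.py <<'E'
from h import *
import pickle
p,obs=pickle.load(open('fit3.pkl','rb'))
m=model(p); Rz=R.from_euler('z',p[2]); n=Rz.apply(NJ)
move_gripper(.06); print(read_ft_force(),read_finger_gap()); e=np.array(read_eef_pos())
print(resid(p,read_camera("wrist"),camera_params("wrist")))
movel(e+n*.12,speed=.2)
print(resid(p,read_camera("wrist"),camera_params("wrist")),read_qpos(),read_time_s())
save(cv2.resize(read_camera("wrist"),(800,600)),'r.png')
# clamp feasibility
H=m["clamp_hinge"]
def pose(a,tilt,gap,yaw):
    c=H+Rz.apply(.12*np.array([-np.cos(a),0,np.sin(a)])+.009*np.array([np.sin(a),0,np.cos(a)]))
    z=Rz.apply([-np.sin(tilt),0,-np.cos(tilt)])
    y0=Rz.apply([0,1,0]);x0=np.cross(y0,z)
    r=R.from_matrix(np.c_[x0,y0,z])*R.from_euler('z',yaw)
    up=Rz.apply([np.sin(a),0,np.cos(a)])
    return c-z*.019+up*gap,r.as_quat()
a0=np.radians(57)*(1-p[5])
for f in (1,.7,.5):
  for yaw in (0,np.pi/2,np.pi,-np.pi/2):
    print(f,yaw,[inverse_kinematics(*pose(a,a*f,g,yaw)) is not None for a,g in((a0,.06),(a0,0),(a0*.66,0),(a0*.33,0),(0,0))],inverse_kinematics(*pose(a0,a0*f,.06,yaw)))
E
python3 m6.py
```

```text
[-0.7578 -0.1604  0.5674] 0.06001433208581339
{'white': (1.2858531562603395, 1.2302711106194162, 1.3389279471963267, 275), 'brass': (1.2867420871443012, 1.2297742618995393, 1.3480820871467116, 490)}
{'white': (1.2824953414171743, 1.2312249628052219, 1.334294372011307, 91), 'brass': (1.2849544380479452, 1.2267035626662688, 1.3434927007400026, 160)} [ 0.3384  0.5684  0.0964  1.5293 -0.5717  1.4322  2.057 ] 15.1333
1 0 [True, True, True, True, True] [-0.5996  0.4724 -0.1181  1.5588  0.7982  1.7387  2.4067]
1 1.5707963267948966 [True, True, True, True, True] [-0.4582  0.4894 -0.3089  1.5508  0.8589  1.7897  0.7957]
1 3.141592653589793 [True, True, True, True, True] [-0.1335  0.5953 -0.7801  1.5332  1.0326  1.9486 -0.8761]
1 -1.5707963267948966 [True, True, True, True, True] [-1.5063  0.9406  1.3685  1.6044  0.0324  1.3963 -1.6722]
0.7 0 [True, True, True, True, True] [-0.4798  0.3668 -0.1606  1.5678  0.6206  1.591   2.505 ]
0.7 1.5707963267948966 [True, True, True, True, True] [-0.3809  0.3776 -0.2884  1.5624  0.6574  1.6145  0.9075]
0.7 3.141592653589793 [True, True, True, True, True] [-0.1142  0.4369 -0.6481  1.5484  0.7732  1.6951 -0.7424]
0.7 -1.5707963267948966 [True, True, True, True, True] [-1.4774  0.7754  1.3753  1.6152 -0.0937  1.3786 -1.5994]
0.5 0 [True, True, True, True, True] [-0.3817  0.3082 -0.1871  1.5776  0.4822  1.4955  2.5941]
0.5 1.5707963267948966 [True, True, True, True, True] [-0.2958  0.3171 -0.2948  1.5731  0.5114  1.5099  1.0013]
0.5 3.141592653589793 [True, True, True, True, True] [-0.2168  0.3283 -0.3952  1.569   0.5399  1.5245 -0.5905]
0.5 -1.5707963267948966 [True, True, True, True, True] [ 0.3147  0.5736 -1.1943  1.5447  0.865   1.7397 -2.3809]
```

```bash
cat > m7.py <<'E'
from h import *
import pickle
p,obs=pickle.load(open('fit3.pkl','rb'))
m=model(p); Rz=R.from_euler('z',p[2]); H=m["clamp_hinge"]
def pose(a,tilt,gap,yaw=np.pi/2):
    c=H+Rz.apply(.12*np.array([-np.cos(a),0,np.sin(a)])+.009*np.array([np.sin(a),0,np.cos(a)]))
    z=Rz.apply([-np.sin(tilt),0,-np.cos(tilt)])
    y0=Rz.apply([0,1,0]);x0=np.cross(y0,z)
    r=R.from_matrix(np.c_[x0,y0,z])*R.from_euler('z',yaw)
    return c-z*.019+Rz.apply([np.sin(a),0,np.cos(a)])*gap,r.as_quat()
a0=np.radians(57)*(1-p[5])
e=np.array(read_eef_pos());movel([e[0],e[1],.45],speed=.25)
move_gripper(0,20)
w,r=pose(a0,.3,.09); w=w+[0,0,.13]; move_ptp(w,r)
move_ptp(*pose(a0,a0,.07)); F0=np.array(read_ft_force()); print(read_qpos(),F0,read_time_s())
movel(*pose(a0,a0,.0),speed=.06); print("contact",np.array(read_ft_force())-F0)
for a in np.linspace(a0,.04,9)[1:]:
    movel(*pose(a,a,0),speed=.08); F=np.array(read_ft_force())-F0; print(round(a,3),F,read_time_s())
    if np.linalg.norm(F)>25: break
else:
    for g in np.arange(-.003,-.016,-.0015):
        movel(*pose(.0,0,g+.003),speed=.03);F=np.array(read_ft_force())-F0;print(round(g+.003,4),F,read_eef_pos())
        if F[2]>16:break
E
python3 m7.py
```

```text
[-0.5731  0.478  -0.1616  1.5387  0.8094  1.7677  0.83  ] [ 0.7657 -1.2723  1.0602] 18.7167
contact [-0.334   1.4148 -1.7663]
0.837 [-0.2271  0.8147 -0.7363] 20.3583
0.723 [-0.5924  0.4242 -0.9213] 20.6833
0.61 [-0.8819  1.7135 -1.8526] 21.0083
0.496 [-0.5765  1.9559 -1.3549] 21.3333
0.382 [-0.9119  0.8254 -1.1226] 21.6583
0.268 [-1.5601  1.0132 -1.1159] 21.9833
0.154 [-1.3974  1.6095 -0.5257] 22.3083
0.04 [ 0.2902  2.5015 -2.4705] 22.6333
0.0 [-0.803   1.4756 -1.0856] [0.5897 0.0309 0.2162]
-0.0015 [-4.0709  0.9246  4.9354] [0.5897 0.0309 0.2162]
-0.003 [-5.6816  0.4179  9.9692] [0.5898 0.0308 0.2161]
-0.0045 [-8.2055  0.5554 14.8368] [0.5898 0.0308 0.2161]
-0.006 [-11.6063  -0.0681  20.2691] [0.5898 0.0308 0.216 ]
```

It went solid with the fingertip at z ≈ 0.197 m, which is the handle's top when the arm is level. I'll back off and check.

```bash
cat > m8.py <<'E'
from h import *
import pickle
p,obs=pickle.load(open('fit3.pkl','rb'))
e=np.array(read_eef_pos());movel(e+[0,0,.06],speed=.1)
Rz=R.from_euler('z',p[2]);m=model(p);n=Rz.apply(NJ)
movel(e+[0,0,.24],speed=.25)
ob=[]
for c in("scene","top"): im,o=look(c);save(im,c+'2.png');ob+=o
move_ptp(m["dial_grip"]+n*.25-[0,.02,0],frame(p,p[4]).as_quat())
P=camera_params("wrist");im,o=look("wrist");save(cv2.resize(im,(800,600)),'f.png');ob+=o
print(resid(p,im,P),read_time_s(),read_ft_force())
q,_=fit([o for o in ob if 'clamp' in o[2]]+[o for o in obs if 'clamp' not in o[2]],[*p[:5],.9]);print(q)
m=model([*p[:5],1.0])
for x in ob:
    if 'clamp' in x[2] or 'tip' in x[2]:print(x[0],x[2],x[3],proj(x[0],m[x[2]],x[1]),round(x[4],2))
s=cv2.imread('pics/scene2.png');t=cv2.imread('pics/top2.png')
cv2.imwrite('pics/end.png',np.hstack([cv2.resize(s[160:340,200:380],(400,400)),cv2.resize(t[120:300,180:360],(400,400))]))
cv2.imwrite('pics/end2.png',cv2.resize(np.hstack([s,t]),(800,300)))
E
python3 m8.py
```

```text
{'white': (1.2900482449554616, 1.2506681662521038, 1.327497854779211, 36), 'brass': (1.2922237396224325, 1.2429799111586155, 1.3401852459781276, 66)} 27.8333 [ 0.3075  0.5223 -0.8682]
[ 0.5992 -0.0544  1.6981 -2.1429  1.2812  1.0142]
scene pointer_tip [254.3 228.4] [237.2028 266.147 ] 0.57
scene clamp_press [283.5 230.5] [282.7869 226.023 ] 0.95
scene clamp_hinge [330.2 231.1] [329.8507 232.1416] 0.62
top pointer_tip [289.9 219.3] [299.5035 181.6855] 0.84
top clamp_hinge [213.4 199.5] [212.6571 200.7037] 0.63
wrist pointer_tip [295.9 120.4] [280.8859 211.7941] 0.84
wrist clamp_press [401.  141.2] [401.343  145.2863] 0.95
wrist clamp_hinge [437.1 123.6] [439.6096 125.7118] 0.8
```

View pics/end.png

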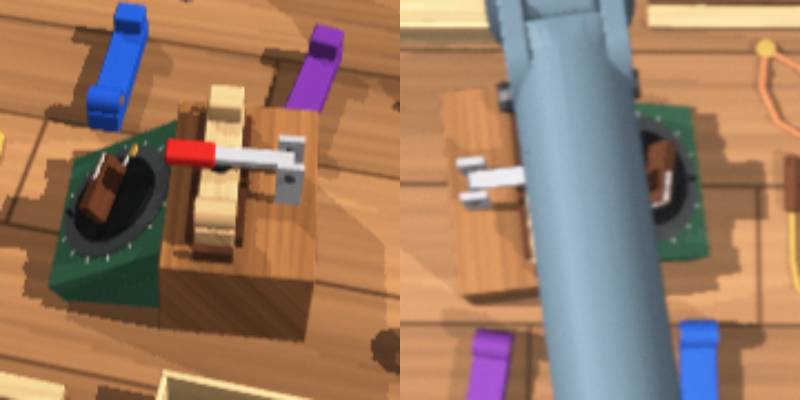

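View pics/f.png

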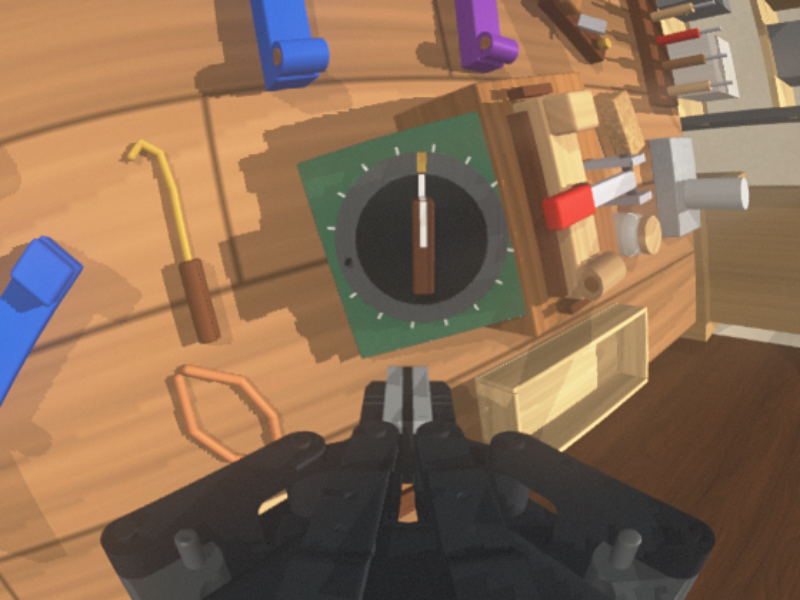

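View pics/end2.png

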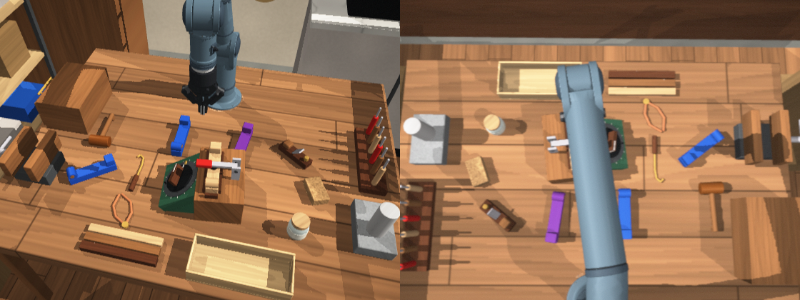

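The pictures show the pointer lined up with the brass mark at (421,165) and the clamp level across the blank at (590,200). The blank is still in its cradle, the other tools have not moved, and the robot is touching nothing.

```bash
python3 -c "
from bench import *
print(sign_off())"
```

```text
the job is handed in; nothing more can be done
None
```

The job is handed in: the dial was turned counterclockwise over the uphill side to within about 2 mrad of the index mark, then the clamp was folded fully down onto the blank, which is still in its cradle, with the other tools undisturbed and the arm clear (about 28 s on the robot's clock).

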